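Load the tall reel on the unwinding stand and set its brake collar

TASK

Take the taller of the two reels off its sloping storage peg, put it flange down over the upright spindle of the unwinding stand and lower it until it sits fully home, without letting it drop. Then turn the stand's brake collar by its upright handle, anticlockwise seen from above, all the way to its stop at the long white mark, and let go. Leave the other reel and everything else on the bench where they are.

Things in the scene. Friction and masses are not known exactly. Their poses are not given: they have to be found in the camera images.
- tall_reel_center (a point): centre (half-way up, on the axis) of the loose tall reel, the one to load, 0.15 to 0.31 kg; z = its axis, from flange to core end. 115 mm long: flange diameter 80 in the lowest 7 mm, wound part diameter 60 up to 70 mm, then bare grey core end diameter 46 (grip here). Bore 27 mm right through. It starts flange down on a rack peg, leaning 28 degrees, core end to the rack's front.
- tall_reel_foot (a point): point of the tall reel on its axis at the underside of the flange, 57.5 mm below its centre; z along the reel's axis. Either reel may be on either peg.
- short_reel_center (a point): centre of the other reel, which stays on the rack: the same but 80 mm long (wound part up to 40 mm, core end from 40 to 80 mm); z along its axis.
- reel_rack: fixed aluminium rack, 124 mm deep, 204 wide; origin under its centre on the bench, -x = its low front. The board slopes 28 degrees down to the front, its middle 55 mm high. Two pegs, diameter 22, 50 mm long, stand square to it at y = +58 and -58 mm, so lean 28 degrees to the front; reels come off along the pegs. Rack and stand may be on either side of the bench.
- stand: fixed unwinding stand: round steel foot 210 mm across and 12 mm high, a barrel of 68 mm diameter up to 52 mm, whose top is the seat of the reel. Origin at the centre of the underside on the bench, z up; its front (with the collar handle) is at -x.
- spindle_seat (a point): centre of the seat, 52 mm above the bench, where the spindle rises; z up. A reel fully home has the underside of its flange here.
- spindle_tip (a point): tip of the spindle, 78 mm above the seat (130 mm above the bench). Spindle diameter 22 mm, its last 22 mm tapering to 8 mm.
- brake_collar (a joint): angle of the grey brake collar round the barrel, rad, growing anticlockwise seen from above; 0 = fully released (short white mark), 1.3 = against its stop (long white mark). It starts somewhere between 0 and 0.4, takes about 1.5 N at the handle, and stays where it is left.
- collar_handle (a point): grip point on the collar's upright round handle (diameter 16 mm, top 120 mm above the bench): on its axis, 100 mm above the bench. It runs on a circle of 95 mm radius about the spindle; at joint value q it lies at the angle 2.49 + q rad about z from the stand's x axis, passing the stand's front from left to right. Its arm lies 23 to 35 mm high.
- short_reel_foot (a point): point of the short reel on its axis at the underside of its flange, 40 mm below its centre.
- wash_bottle: wash bottle with bent spout, 67x93x178 mm, loose, standing in the middle between rack and stand; origin at the centre of its underside; to be left alone
- beaker_100: small glass beaker, 59x55x67 mm, loose; origin at the centre of its underside; to be left alone
- amber_a: brown reagent bottle with dark cap, 62x62x125 mm, loose, at the left side; origin at the centre of its underside; to be left alone
- hdpe_a: white plastic reagent bottle with screw cap, 60x60x118 mm, loose, at the right side; origin at the centre of its underside; to be left alone
- blue_box: fixed blue hinged plastic box in the far right corner, 117x156x79 mm, origin at the centre of its underside
- rack_box: fixed red hinged box in the far left corner, 112x160x121 mm, origin at the centre of its underside
- tube_rack: fixed wooden test-tube rack at the middle of the far edge, 62x190x88 mm, long side across, origin at the centre of its underside
Not all that is in view belongs to the job. Leave any red look-alike of the part that bears short_reel_center alone.

How it is judged:
By the outcome, as a careful person would: the job done as asked, in the order asked, and still so for the second after the job is handed in, with the robot touching nothing.
It also fails if it takes over 67 s, if anything falls off the work surface, if the arm or the gripper's body presses on something with over 40 N, if the wrist force passes 120 N, or if a joint passes its speed limit or range.

ROBOT

A 7-joint arm with a two-finger parallel gripper is mounted at the origin on a cart in front of the work surface, level with it; the furniture and walls round the work are solid. World frame = base frame: x ahead of the robot, y to its left, z up, the work surface at z = 0. Lengths are in m, angles in degrees, forces in N, time in s.
With the tool pointing down it reaches from about 0.4 to 0.75 m from the base axis. Payload 19.5 kg.
Tool frame: the origin (TCP) lies midway between the tips of the shut fingers; the grasp point (between the pads) lies ctrl.grip_depth behind it (ctrl.grip_depth is the distance from the TCP to the grasp point, in m); z points along the fingers, y is the line along which they close (so a half turn about z gives the same grasp; the last joint's range is limited). The gripper opens to 85 mm and grips with 20 to 120 N. Pads are 22 mm wide; open, the fingers measure 114 mm over their backs; the gripper's body (76 mm by 85 mm) begins 54 mm behind the grasp point. The pads swing forward as they close: fully open they stand 13 mm farther back than shut.
Start: joints at [60.923, 40.479, -1.581, 85.061, 1.261, 54.483, -4.326], TCP at [0.258, -0.514, 0.231] pointing down, gripper open.
Joint ranges: [-155.06, 155.06], [-18.47, 123.98], [-90, 86.84], [0, 140.48], [-83.41, 263.41], [0, 116], [-161.91, 161.91]. Speed limits (degrees/s): [108.29, 108.29, 147.25, 147.25, 172.46, 172.46, 172.46].

INTERFACE

Orientations are given as [roll, pitch, yaw] about the fixed x, y, z axes, in that order (R = Rz(yaw) Ry(pitch) Rx(roll)).
In Python, from workcell import ctrl gives the robot as it stands. Calls block until the motion is done:
- ctrl.move_ptp(position, orientation): joint-space move of the TCP to a pose.
- ctrl.servo_line(position, rot=None, max_speed=0.15, f_stop=None): straight line of the TCP; rot=None keeps the orientation; max_speed is the mean speed in m/s. With f_stop (N) it stops when the force on the tool has changed by that much, and returns True; else False.
- ctrl.move_j(angles): joint-space move.
- ctrl.command_gripper(opening, grasp_force=None): finger opening in m; grasp_force is the grip in N (None keeps the last); returns when the fingers have stopped.
- ctrl.hold(seconds).
- ctrl.inverse_kinematics(position, orientation): joint angles nearest the present ones, or None.
- ctrl.sense(): the state.
- ctrl.grab_frame(name): name is "scene" or "top" or "wrist"; returns a dict with "frame" (420x560x3 uint8, red, green, blue), "intrinsics" (3x3 intrinsics, pixels), "extrinsics" (4x4, takes a point from world to camera coordinates). Camera axes: x right, y up, looking along -z (the intrinsics and any distortion apply to the point x, -y, -z); pixel columns grow to the right and rows downward; lengths in m; the calibration is good to about 2 mm. A picture is of the moment at which its call begins. There is no depth.
A pose or a line that the arm cannot do raises ctrl.Unreachable and nothing moves.
- ctrl.job_done(): hands the job in; it is judged then, once.
The state is a dict: "t": time; "joints": joint angles; "qvel": joint speeds; "tau": joint torques, N m; "tcp_pos": TCP position; "ee_rot": TCP orientation; "contact_force": force on the tool from outside, world axes, zero at the start; "ft_torque": the same for the moment, N m; "finger_gap": finger opening in m; "grasp_force": force on a finger pad.
Only numpy, scipy, OpenCV 4.12 (cv2) and the standard library are available. Lean on these libraries where they do the work, as an engineer would, in place of code of your own. Each camera call takes 0.05 s, during which the arm holds its last target. There are 200 camera calls.

## Working session

There is one attempt and no reset: what is moved stays moved. The work goes in short steps, each a Python script; the robot and the scene stay as the last script left them, time stands still between calls to the robot, and variables do not carry over. Pictures are saved under pics/ and viewed, at most 10 in all, crops included, and the job is handed in when it is done.

```bash
ls; mkdir -p pics; python3 - <<'E'
from workcell import ctrl
import cv2
for n in("scene","top"):
    f=ctrl.grab_frame(n);cv2.imwrite(f"pics/{n}0.png",f["frame"][:,:,::-1]);print(n,f["intrinsics"],f["extrinsics"],f.keys())
print(ctrl.grip_depth,ctrl.sense())
E
```

```text
pics
scene [[416.3833464    0.         276.30910176]
 [  0.         416.3833464  211.08507874]
 [  0.           0.           1.        ]] [[-0.90661298 -0.42193404  0.00495761  0.45725853]
 [ 0.20756818 -0.43571265  0.87582529 -0.1826805 ]
 [-0.36738041  0.79506361  0.48260282 -1.12002165]
 [ 0.          0.          0.          1.        ]] dict_keys(['frame', 'intrinsics', 'extrinsics'])
top [[469.11201833   0.         288.8106105 ]
 [  0.         469.11201833 212.07003034]
 [  0.           0.           1.        ]] [[-0.11672429 -0.99316077 -0.00267053  0.04705824]
 [ 0.97030117 -0.11461045  0.21302603 -0.52564239]
 [-0.21187517  0.0222741   0.97704287 -1.43304195]
 [ 0.          0.          0.          1.        ]] dict_keys(['frame', 'intrinsics', 'extrinsics'])
0.0187 {'t': 0.1, 'joints': array([60.92243909, 40.50651651, -1.58192583, 85.08175097,  1.25861812,
       54.48525395, -4.32335791]), 'qvel': array([ 0.00398263, -0.0611784 , -0.03892809, -0.14285902, -0.05009508,
       -0.02897941,  0.0453028 ]), 'tau': array([ 2.89033080e-03, -8.84284759e+01,  1.23714980e+00, -2.36448276e+01,
        1.71730126e-02,  5.08152400e-03, -1.21794005e-04]), 'tcp_pos': array([ 0.25814498, -0.51351588,  0.23091268]), 'ee_rot': array([-1.79943734e+02,  5.30440745e-04,  2.66893523e+01]), 'contact_force': array([-0.26009363,  0.03864243, -0.5032058 ]), 'ft_torque': array([0.00156195, 0.01938019, 0.04938607]), 'grasp_force': 0.0, 'finger_gap': 0.08520519212877438}
```

View pics/scene0.png

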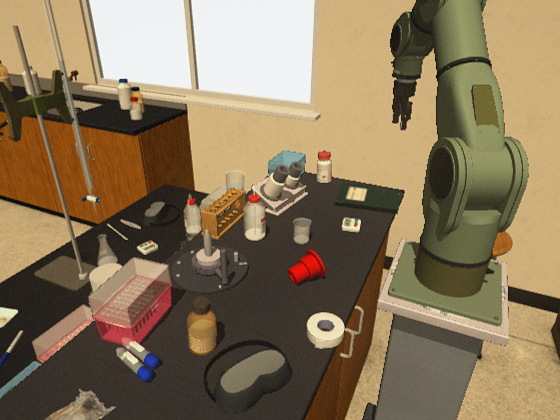

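View pics/top0.png

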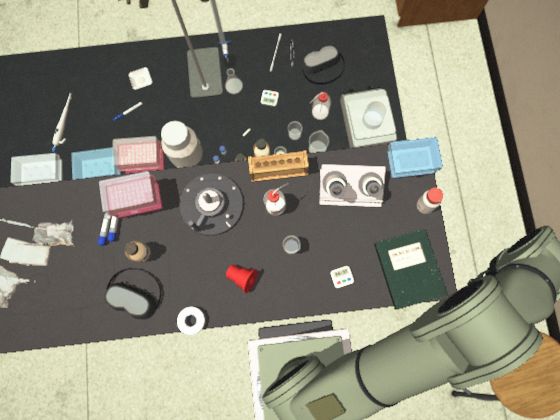

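The scene image shows the rack with two reels at about (278,183) and the stand at (208,262). In the top image the reels are at (333,185) and (372,183), the stand at (210,200), and the red look-alike lies at (242,278). Next I'll compare the two reels close up.

```bash
cat > h.py <<'E'
import numpy as np,cv2
from workcell import ctrl
def cam(n):
    f=ctrl.grab_frame(n);return f["frame"][:,:,::-1].copy(),np.array(f["intrinsics"]),np.array(f["extrinsics"])
def ray(K,E,px):
    d=np.array([(px[0]-K[0,2])/K[0,0],-(px[1]-K[1,2])/K[1,1],-1.])
    R=E[:3,:3];return -R.T@E[:3,3],R.T@d
def onz(K,E,px,z):
    o,d=ray(K,E,px);return o+d*(z-o[2])/d[2]
def proj(K,E,P):
    c=E[:3,:3]@np.asarray(P,float)+E[:3,3];return np.array([K[0,2]+K[0,0]*c[0]/-c[2],K[1,2]-K[1,1]*c[1]/-c[2]])
def tri(obs):  # [(K,E,px)]
    A=np.zeros((3,3));b=np.zeros(3)
    for K,E,p in obs:
        o,d=ray(K,E,p);d/=np.linalg.norm(d);M=np.eye(3)-np.outer(d,d);A+=M;b+=M@o
    return np.linalg.solve(A,b)
E
python3 - <<'E'
from h import *
t,K,E=cam("top");s,Ks,Es=cam("scene")
a=cv2.resize(t[140:230,305:405],(400,360),interpolation=3)
b=cv2.resize(s[145:220,240:320],(400,375),interpolation=3)[:360]
c=cv2.resize(t[160:250,165:265],(400,360),interpolation=3)
d=cv2.resize(s[220:300,165:255],(400,360),interpolation=3)
im=np.vstack([np.hstack([a,b]),np.hstack([c,d])]);im=cv2.resize(im,(664,600))
cv2.imwrite("pics/crops.png",im)
for p in[(333,185),(372,183)]:print(p,onz(K,E,p,.15))
print("rack",onz(K,E,(352,185),.06),"stand",onz(K,E,(210,203),.012))
E
```

```text
(333, 185) [ 0.57451022 -0.15443235  0.15      ]
(372, 183) [ 0.56690371 -0.27188453  0.15      ]
rack [ 0.59130995 -0.22635953  0.06      ] stand [0.59795302 0.23803259 0.012     ]
```

View pics/crops.png

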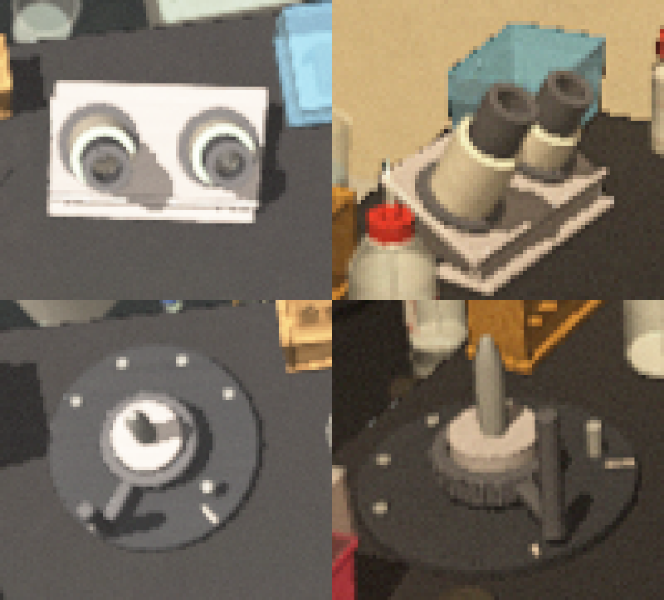

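The left reel (top image about (336,188), scene about (283,170)) has the longer wound part and the longer shadow, so it is the tall one. Three things could be mistaken for it:
- the right reel (372,183), which is the short one
- the lying red reel (242,278), a decoy
- the spindle (205,200)

I choose the left reel and will look closer with the wrist camera.

```bash
cat >> h.py <<'E'
from scipy.spatial.transform import Rotation as Ro
def Rt(yaw,tilt):  # tool x along heading yaw, tool z tilted forward by tilt from down
    return Ro.from_euler('xyz',[180,-tilt,yaw],degrees=True)
def rpy(R): return R.as_euler('xyz',degrees=True)
E
python3 - <<'E'
from h import *
t,K,E=cam("top");s,Ks,Es=cam("scene")
top=onz(K,E,(336.6,188.6),.1565)
print(top,onz(Ks,Es,(282.9,169.7),.1565),tri([(K,E,(336.6,188.6)),(Ks,Es,(282.9,169.7))]))
R=Rt(-8,28);a=-R.as_matrix()[:,2];print("axis",a)
p=top+a*.15-.05*R.as_matrix()[:,0]
print(p,rpy(R),ctrl.inverse_kinematics(p,rpy(R)))
# other poses reachability
for q,r in[(top-a*.0417,rpy(R)),(top+a*.1,rpy(R)),([.6,.24,.35],rpy(Rt(0,0))),([.6,.24,.125],rpy(Rt(0,0)))]:
    print(q,ctrl.inverse_kinematics(q,r))
ctrl.move_ptp(p,rpy(R));print(ctrl.sense()["t"],ctrl.sense()["tcp_pos"])
w,Kw,Ew=cam("wrist");cv2.imwrite("pics/w1.png",w);np.savez("w1.npz",w=w,K=Kw,E=Ew)
print("cam in tool",R.as_matrix().T@(-Ew[:3,:3].T@Ew[:3,3]-ctrl.sense()["tcp_pos"]),"top px",proj(Kw,Ew,top),proj(Kw,Ew,top-.115*a))
E
```

```text
[ 0.56046244 -0.16276885  0.1565    ] [ 0.55287304 -0.15379486  0.1565    ] [ 0.55962136 -0.16400535  0.15181961]
axis [-0.4649027   0.06533781  0.88294759]
[ 0.4470093  -0.14682405  0.26546856] [180. -28.  -8.] [ 22.30113567  21.92699636  -7.65663168 130.63588512 259.98448021
   0.85977854  17.70491223]
[ 0.57984888 -0.16549344  0.11968109] [ 22.51020165  46.84930075 -14.2137263  117.10364919 147.96966354
  13.12834227 130.3352599 ]
[ 0.51397217 -0.15623507  0.24479476] [ 18.323897    28.66063512  -4.43962335 121.6243434  -29.82259379
   2.27364424 -53.52341672]
[0.6, 0.24, 0.35] [ -26.16459807   43.41327717    4.26120658   53.29223131   -2.94676386
   83.38234962 -112.72660489]
[0.6, 0.24, 0.125] [-34.12334683  56.12008531  22.50792612  75.85687044 -23.58507916
  52.59040974 -96.26211818]
4.2 [ 0.44706494 -0.14688773  0.26546524]
cam in tool [ 0.06866369 -0.00132688 -0.14452279] top px [286.31789518 140.14542859] [285.94205659 134.41465274]
```

View pics/w1.png

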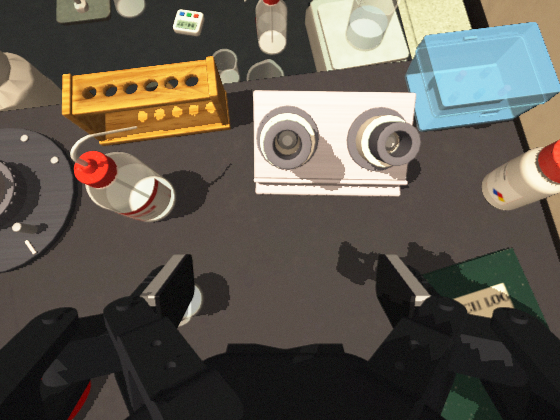

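Wrist image: the tall reel's mouth is at about (289,142) (predicted (286,140)), the short reel's mouth at about (396,141), and the rack's back edge runs from (254,91) to (415,94). Next I'll measure these by code and take a wrist picture over the stand.

```bash
python3 - <<'E'
from h import *
d=np.load("w1.npz");w,K,E=d["w"],d["K"],d["E"]
g=cv2.cvtColor(w,6)
m=((w.min(2)>170)).astype(np.uint8)
pts=[]
for c in range(262,408,4):
    r=np.where(m[80:120,c]>0)[0]
    if len(r):pts.append((c,80+r[0]))
pts=np.array(pts,float);k=np.polyfit(pts[:,0],pts[:,1],1);print("edge fit",k,np.abs(np.polyval(k,pts[:,0])-pts[:,1]).max())
A=[onz(K,E,(c,np.polyval(k,c)-.5),.088) for c in(253.5,415)];v=A[1]-A[0]
print("back edge",A,"len",np.linalg.norm(v),"yaw",np.degrees(np.arctan2(v[0],-v[1]))*-1)
big=cv2.resize(g[85:200,240:440],None,fx=4,fy=4,interpolation=cv2.INTER_CUBIC)
for x0 in(260,355):
    cr=cv2.resize(g[105:185,x0:x0+72],None,fx=6,fy=6,interpolation=cv2.INTER_CUBIC)
    h=cv2.HoughCircles(cv2.GaussianBlur(cr,(7,7),0),cv2.HOUGH_GRADIENT_ALT,1,60,param1=150,param2=.6,minRadius=40,maxRadius=190)
    if h is not None:
        for c in h[0]:print(x0+c[0]/6,105+c[1]/6,c[2]/6)
print("f",K[0,0])
# go look at stand
st=np.array([.598,.238]);yw=0;R=Rt(yw,0)
p=[st[0]-.0687,st[1],.30]
ctrl.move_ptp(p,rpy(R));s=ctrl.sense();print(s["t"],s["joints"].round(1))
w2,K2,E2=cam("wrist");np.savez("w2.npz",w=w2,K=K2,E=E2)
cv2.imwrite("pics/w2.png",np.vstack([w2[:, :]]))
cv2.imwrite("pics/w12.png",np.hstack([cv2.resize(w[85:205,235:395],(400,300),interpolation=3),cv2.resize(w2,(400,300))]))
print("pred tip px",proj(K2,E2,[*st,.13]),proj(K2,E2,[*st,.052]))
E
```

```text
edge fit [1.39876719e-02 8.69767662e+01] 0.5367472735893841
back edge [array([ 0.66206222, -0.13682146,  0.088     ]), array([ 0.63140778, -0.33208127,  0.088     ])] len 0.19765142451993042 yaw 8.922218075938524
287.83334 141.83333 28.370901
287.83334 141.83333 22.810324
287.83334 141.83333 12.748196
390.66666 141.33333 28.904295
f 306.891142577883
7.4417 [   2.3   52.2  -77.1   75.9   50.5   88.8 -158.7]
pred tip px [286.15701223 118.97782752] [285.89885628 119.11430005]
```

View pics/w2.png

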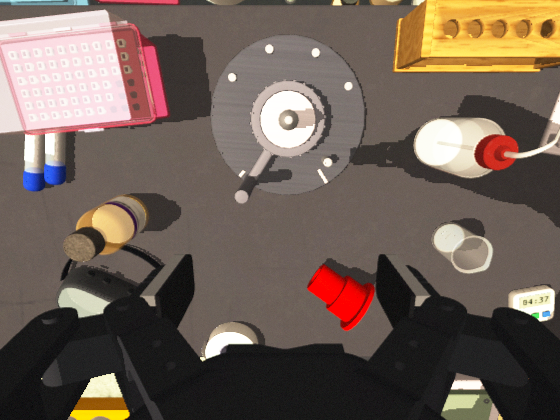

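Wrist image over the stand: spindle tip at (289,119), white seat around (288,121), handle top at (241,197), short mark at (243,175), long mark at (323,177) and the red decoy at (342,296). Now I'll compute positions, move to a neutral arm posture and check reachability.

```bash
python3 - <<'E'
from h import *
d=np.load("w1.npz");K,E=d["K"],d["E"]
yaw=-8.9;R=Rt(yaw,28).as_matrix();a=-R[:,2]
top=onz(K,E,(287.8,141.8),.1565);print("top",top,"foot",top-.115*a)
s80=onz(K,E,(390.7,141.3),.055+.04*.883);print("short flange-ish(40mm)",s80,s80-.04*a, "dist",)
d=np.load("w2.npz");w,K,E=d["w"],d["K"],d["E"]
g=cv2.cvtColor(w,6)
m=(w.min(2)>185).astype(np.uint8);m[:, :255]=0;m[:,325:]=0;m[:85]=0;m[155:]=0
cs=max(cv2.findContours(m,0,1)[0],key=cv2.contourArea);el=cv2.fitEllipse(cv2.convexHull(cs));print("seat ellipse",el)
S=onz(K,E,el[0],.052);print("seat",S,"diam px->mm",el[1][1]/307*(1e3*(-(E[:3,:3]@S+E[:3,3])[2])))
print("tip",onz(K,E,(289,119.5),.13))
for n,p,z in[("handle",(241,197),.12),("short",(242.5,174.5),.012),("long",(323,176.5),.012),("pin",(328,162),.02)]:
    P=onz(K,E,p,z);v=P-S;print(n,P,"r",np.hypot(*v[:2]),"ang",np.arctan2(v[1],v[0])%6.283)
ctrl.move_j([0,30,0,90,0,60,-90]);s=ctrl.sense();print(s["t"],s["tcp_pos"],s["ee_rot"],s["contact_force"])
foot=top-.115*a;gp=foot+.092*a
for T in(8,13):
    R=Rt(yaw,T);z=R.as_matrix()[:,2]
    for h in(.0,.12):print(T,h,ctrl.inverse_kinematics(gp+h*a+ctrl.grip_depth*z,rpy(R)).round(1))
    for yw in(0,20):
      for zz in(.22,.052):
        R2=Rt(yw,T-28);q=ctrl.inverse_kinematics(np.array([S[0],S[1],zz+.092])+ctrl.grip_depth*R2.as_matrix()[:,2],rpy(R2));print(" st",yw,zz,None if q is None else q.round(1))
E
```

```text
top [ 0.55861653 -0.1639132   0.1565    ] foot [ 0.61195572 -0.17226589  0.05496103]
short flange-ish(40mm) [ 0.57161608 -0.28802831  0.09032   ] [ 0.59016884 -0.29093359  0.0550021 ] dist
seat ellipse ((287.3326110839844, 118.92457580566406), (54.73794174194336, 57.054752349853516), 1.980095386505127)
seat [0.59822567 0.23623597 0.052     ] diam px->mm 70.18713023668477
tip [0.59750582 0.23519447 0.13      ]
handle [0.51619594 0.28700784 0.12      ] r 0.09647103562555585 ang 2.58735956829511
short [0.52217719 0.2995086  0.012     ] r 0.0989282417041669 ang 2.4476394959158796
long [0.51936906 0.18486091 0.012     ] r 0.09411567728008732 ang 3.71883605842796
pin [0.54107508 0.17965465 0.02      ] r 0.08042161389594704 ang 3.921800140315521
8.95 [ 0.51157289 -0.03105351  0.30968674] [-1.79971592e+02  5.53240012e-02  8.32434100e-02] [-0.80647736  0.73536743 -0.50125378]
8 0.0 [ 13.3  47.9   0.2  97.3  -1.8  26.8 -83.9]
8 0.12 [ 13.6  34.8   0.7 101.9  -1.9  35.3 -83.3]
 st 0 0.22 [ -20.9   58.8   -1.5   30.6   -6.4  109.1 -113. ]
 st 0 0.052 [ -20.1   64.7   -3.8   49.3   -4.    84.6 -111.2]
 st 20 0.22 [-22.9  60.2  -5.1  27.1   2.5 112.7 -95.6]
 st 20 0.052 [-22.   65.5  -6.3  47.    3.8  87.6 -96.5]
13 0.0 [ 14.1  46.9  -0.9 102.7  -1.4  17.5 -84.1]
13 0.12 [ 14.5  33.3  -0.5 107.   -2.   26.8 -83.1]
 st 0 0.22 [ -21.6   54.4   -1.2   40.1   -4.8   99.3 -112.6]
 st 0 0.052 [ -20.7   61.4   -3.5   56.8   -2.8   75.7 -111.7]
 st 20 0.22 [-22.6  55.2  -5.3  38.    2.8 101.8 -96. ]
 st 20 0.052 [-21.8  62.   -6.3  55.2   4.2  78.  -97. ]
```

The tall reel's top is consistent across the three views. I'll grasp it with the tool 15° steeper than the reel's axis, which keeps clear of the wrist singularity, and draw it off along the peg.

```bash
python3 - <<'E'
from h import *
a=-Rt(-8.9,28).as_matrix()[:,2];top=np.array([.5592,-.1639,.1565]);gp=top-.023*a
R=Rt(-8.9,13);t=lambda h:gp+h*a+ctrl.grip_depth*R.as_matrix()[:,2]
ctrl.move_ptp(t(.1),rpy(R))
w,K,E=cam("wrist");cv2.imwrite("pics/w3.png",w)
print(ctrl.servo_line(t(0),max_speed=.08,f_stop=8))
s=ctrl.sense();print(s["t"],s["tcp_pos"]-t(0),s["contact_force"])
ctrl.command_gripper(.035,60);ctrl.hold(.2);s=ctrl.sense();print(s["t"],s["finger_gap"],s["grasp_force"],s["contact_force"])
E
```

```text
False
11.1 [ 6.35546589e-05 -6.95959440e-05  4.49122113e-04] [0.59159205 0.20592312 0.42502886]
11.7583 0.045591531654484804 60.06034344434738 [-3.41080157  0.16447489  6.50236309]
```

```bash
python3 - <<'E'
from h import *
a=-Rt(-8.9,28).as_matrix()[:,2]
p=ctrl.sense()["tcp_pos"]
print(ctrl.servo_line(p+.02*a,max_speed=.04,f_stop=20));print(ctrl.sense()["contact_force"])
print(ctrl.servo_line(p+.12*a,max_speed=.1,f_stop=25))
q=ctrl.sense()["tcp_pos"];print(ctrl.servo_line([q[0],q[1],.33],max_speed=.12))
s=ctrl.sense();print(s["t"],s["tcp_pos"],s["finger_gap"],s["grasp_force"],s["contact_force"])
w,K,E=cam("wrist");sc,_,_=cam("scene")
cv2.imwrite("pics/w4.png",np.hstack([cv2.resize(w,(400,300)),cv2.resize(sc[70:280,180:460],(400,300))]))
E
```

```text
False
[-0.97260612 -0.09169713 -2.25407119]
False
False
14.6 [ 0.51804764 -0.15751814  0.32929213] 0.04521047260144594 61.508567333221436 [-0.37905776 -0.53813723 -3.46036804]
```

View pics/w4.png

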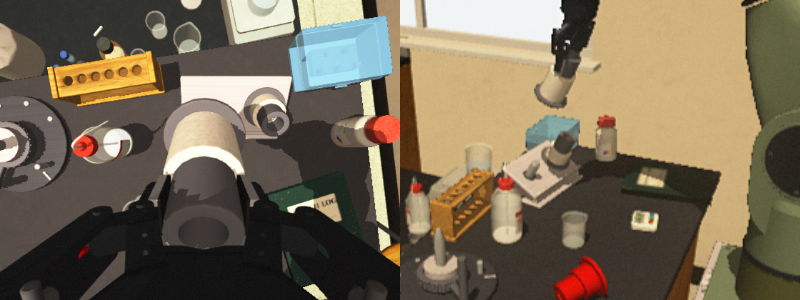

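The wrist view shows the tall reel held with its flange outward at about (205,120). In the scene crop the short reel remains on the rack at (562,148) beside the bare peg at (530,175). Next I'll carry the tall reel over the stand, upright, and check its pose against the spindle.

```bash
python3 - <<'E'
from h import *
S=np.array([.598,.2357]);R=Rt(20,-15)
p=np.array([*S,.22+.092])+ctrl.grip_depth*R.as_matrix()[:,2]
ctrl.move_ptp(p,rpy(R));ctrl.hold(.3)
s=ctrl.sense();print(s["t"],s["tcp_pos"]-p,s["joints"].round(1),s["finger_gap"],s["contact_force"])
t,K,E=cam("top");sc,Ks,Es=cam("scene");np.savez("st.npz",t=t,K=K,E=E,sc=sc,Ks=Ks,Es=Es)
for n,P in[("foot",[*S,.22]),("topend",[*S,.335]),("tip",[*S,.13])]:print(n,proj(K,E,P),proj(Ks,Es,P))
u=proj(Ks,Es,[*S,.22]).astype(int);x0,y0=u[0]-50,u[1]-90
v=proj(K,E,[*S,.3]).astype(int);a0,b0=v[0]-50,v[1]-75;print(x0,y0,a0,b0)
cv2.imwrite("pics/s5.png",np.hstack([cv2.resize(sc[y0:y0+150,x0:x0+100],(400,600),interpolation=3),cv2.resize(t[b0:b0+150,a0:a0+100],(400,600),interpolation=3)]))
E
```

```text
16.4917 [ 0.00014922 -0.00049201  0.00023304] [-23.   55.1  -3.4  38.3   1.5 101.6 -95.3] 0.045582734836990026 [-0.19260015 -0.1819139  -2.17740966]
foot [198.66196855 185.99751861] [203.37051063 198.57567621]
topend [190.29063643 174.24556479] [199.52388015 155.54080211]
tip [204.29418794 193.90421508] [206.10757304 229.19705691]
153 108 142 103
```

View pics/s5.png

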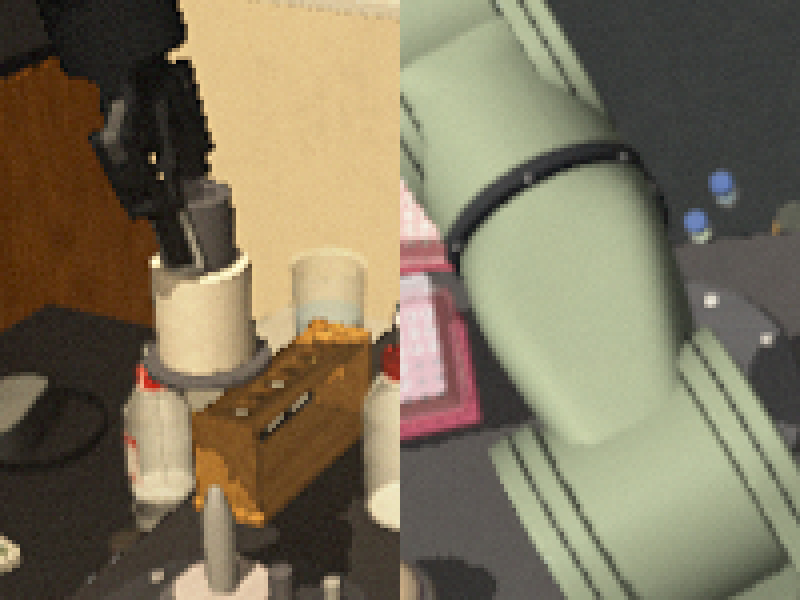

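The scene crop shows the flange centred near (207,360), against a prediction of (201,362), and the spindle tip at (213,487), prediction (212,485). The reel therefore hangs about 3 mm towards -x of the spindle, so I'll measure this offset at sub-pixel level.

```bash
python3 - <<'E'
from h import *
d=np.load("st.npz");sc,K,E=d["sc"],d["Ks"],d["Es"];g=cv2.cvtColor(sc,6).astype(float)
S=np.array([.598,.2357])
# wound edges: warm bright mask; predicted silhouette edges via camera right direction
r=E[0,:3];r=r/np.linalg.norm(r)
o=-E[:3,:3].T@E[:3,3]
for h in(.03,.04,.05,.06):
    P=np.array([*S,.22+h]);v=P-o;n=np.cross(v,[0,0,1]);n/=np.linalg.norm(n)
    L,Rr=proj(K,E,P-.03*n),proj(K,E,P+.03*n);y=int(round((L[1]+Rr[1])/2))
    row=cv2.GaussianBlur(sc[y-1:y+2].astype(np.float32),(3,1),0).mean(0).sum(1)
    gr=np.abs(np.diff(row));f=lambda x:(lambda i:np.average(np.arange(i-2,i+3)+1.,weights=gr[i-2:i+3]))(int(x)-5+np.argmax(gr[int(x)-5:int(x)+6]))-.5
    print(h,y,"pred",L[0],Rr[0],"obs",f(L[0]),f(Rr[0]))
for y in range(190,206):
    print(y,"".join(f"{int(q):4d}" for q in g[y,184:226]))
print("spindle")
for y in range(229,250,3):
    print(y,proj(K,E,[*S,.13-(y-229)*.0028])[0].round(1),"".join(f"{int(q):4d}" for q in g[y,198:216]))
E
```

```text
0.03 188 pred 190.09660926859675 214.5966434993773 obs 191.4818397806973 216.24232563642934
0.04 184 pred 189.7096100100545 214.32803451976878 obs 191.41851983536648 215.2536274553034
0.05 180 pred 189.31893762188267 214.05690130650441 obs 190.51391470851453 215.23868008450054
0.06 177 pred 188.92453956051386 213.78320810964775 obs 190.52305145766158 215.20345568786973
190   36  42  44  37  38  38  33  67 152 181 195 201 204 206 209 214 215 215 207 209 207 202 195 196 186 181 173 163 147 140 116  92  95 201 199 196 197 197 196 200 199 200
191   37  40  44  38  36  38  36  54 128 187 195 196 205 206 209 211 216 211 210 207 208 204 198 189 188 182 167 157 147 138 120  97  87 172 206 203 199 197 194 200 196 197
192   42  39  42  36  34  42  41  48 116 186 195 198 203 209 209 212 211 213 209 206 205 201 194 192 191 177 172 159 152 142 119 104  75  78 167 167 202 198 197 200 201 196
193   38  38  38  41  43  62  72  66 120 183 194 202 206 209 209 209 209 210 210 207 203 201 195 189 186 181 174 160 154 139 122 100  84  47  42  86 205 196 200 201 195 152
194   38  43  42  38  56 111  92 100
[... 1928 characters left out ...]
 72  97 117 122 120 119 115 120 120 119 114  63  64  63  70  73  74  84  96  95  93  88  78  68  56  59  64  74
spindle
229 206.1  195 189 176 124  87 121 124 143 163 145 126 124 130 134 125  98  84  91
232 206.4  159 105  39  91 147 136 106 171 185 170 137  92 116 122 108 118 119  93
235 206.6   63  60  61  64 103  95 152 169 168 161 154 122  92 139 149 155 129 109
238 206.8   59  65  60  55  67  89 151 159 161 157 147 129 107  76 100 118 107 113
241 207.1   60  56  62  62  58  73 147 158 154 160 147 133 115  85  57  54  61  63
244 207.3   60  62  58  60  61  78 143 157 156 152 148 137 115  87  54  61  65  64
247 207.5   61  64  60  65  63  68 104 151 153 155 150 138 113  96 109  77  58  47
```

The wound part sits about 1.3 px (3.2 mm) off the spindle and shows no tilt error. I'll correct that and lower it under force guard.

```bash
python3 - <<'E'
from h import *
R=Rt(20,-15).as_matrix()
P=lambda zf:np.array([.598+.003,.2357+.0011,zf+.092])+ctrl.grip_depth*R[:,2]
ctrl.servo_line(P(.215),max_speed=.05)
ctrl.servo_line(P(.14),max_speed=.1)
f0=ctrl.sense()["contact_force"];print(f0)
for z in(.12,.10,.08,.06,.042):
    st=ctrl.servo_line(P(z),max_speed=.04,f_stop=7)
    s=ctrl.sense();print(z,st,s["t"],"foot z",s["tcp_pos"][2]-P(0)[2],s["tcp_pos"]-P(z),s["contact_force"]-f0,s["finger_gap"])
    if st:break
E
```

```text
[ 0.34626449  0.30857242 -2.03405661]
0.12 False 18.4083 foot z 0.1200825208092799 [ 6.73022424e-05 -2.15532317e-06  8.25208093e-05] [0.21019182 0.02417914 0.05352982] 0.045798760608563804
0.1 False 19.0583 foot z 0.1000646972570985 [4.20327400e-05 4.01726227e-06 6.46972571e-05] [ 0.10739705 -0.71380036 -1.40450361] 0.0453374813028254
0.08 False 19.7083 foot z 0.08006969812025057 [5.44666383e-05 2.49160669e-05 6.96981203e-05] [ 0.35232358 -1.19782913 -1.15557964] 0.045298403421394406
0.06 False 20.3583 foot z 0.06005960899138556 [4.28816273e-05 9.12664072e-06 5.96089914e-05] [-0.39143603 -1.31937996 -1.03385353] 0.045646149612881264
0.042 True 20.7 foot z 0.050221465540466095 [ 0.00069452 -0.00054416  0.00822147] [ 2.54610141 -2.77448335 11.70700804] 0.045588732205295295
```

```bash
python3 - <<'E'
from h import *
sc,K,E=cam("scene");cv2.imwrite("pics/s6.png",cv2.resize(sc[180:300,140:270],(650,600),interpolation=3))
for z in(.052,.059,.122,.167):print(z,(proj(K,E,[.598,.2357,z])-[140,180])*5)
E
```

```text
0.052 [341.54537676 369.13381077]
0.059 [340.58764173 358.4189769 ]
0.122 [331.70172079 259.00612945]
0.167 [325.04595683 184.54356652]
```

View pics/s6.png

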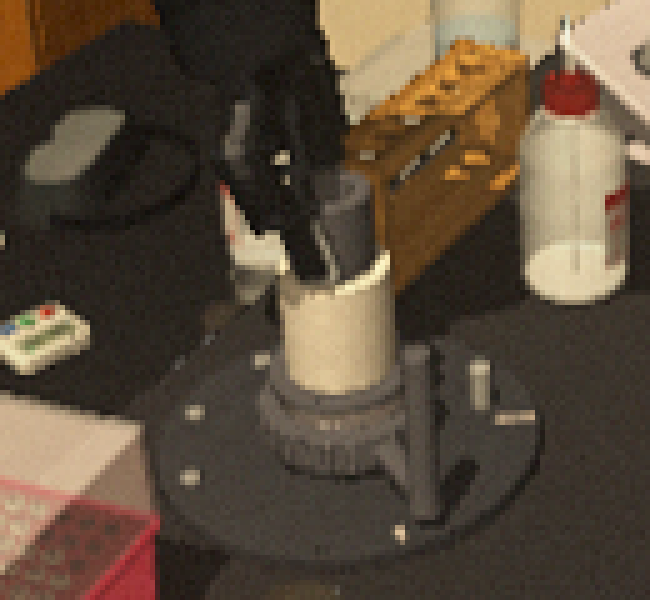

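The reel stands upright on the seat: core top at (340,185) as predicted for fully home, flange on the collar top, handle at (425,430). I'll release, retreat along the tool axis and move above the handle.

```bash
python3 - <<'E'
from h import *
R=Rt(20,-15);z=R.as_matrix()[:,2]
ctrl.command_gripper(.075);ctrl.hold(.2);p=ctrl.sense()["tcp_pos"];print(ctrl.sense()["contact_force"],ctrl.sense()["finger_gap"])
print(ctrl.servo_line(p-.09*z,max_speed=.08,f_stop=8));q=ctrl.sense()["tcp_pos"]
ctrl.servo_line([q[0],q[1],.28],max_speed=.15)
C=np.array([.598,.2357]);th=2.587
ctrl.command_gripper(.034)
h=C+.0955*np.array([np.cos(th),np.sin(th)])
Rh=Rt(np.degrees(th)-180,0)
ctrl.move_ptp([*h,.22],rpy(Rh));s=ctrl.sense();print(s["t"],s["joints"].round(1),s["contact_force"],s["finger_gap"],h)
for ang in(2.587,3.1,3.7,3.9):
    g=C+.095*np.array([np.cos(ang),np.sin(ang)]);print(ang,ctrl.inverse_kinematics([*g,.081],rpy(Rt(np.degrees(ang)-180,0))).round(1))
w,K,E=cam("wrist");sc,Ks,Es=cam("scene")
u=proj(Ks,Es,[*C,.12]).astype(int)
cv2.imwrite("pics/w7.png",np.hstack([cv2.resize(w,(400,300)),cv2.resize(sc[190:295,140:280],(400,300),interpolation=3)]))
print("handle pred in wrist half-res",proj(K,E,[*h,.12])*400/560)
E
```

```text
[-0.117435   -1.25313241 -0.3107284 ] 0.07501338893525412
False
24.8 [ -35.6   43.     7.4   82.6   -6.1   54.9 -148.4] [ 0.27556025 -0.34123156 -0.78074996] 0.03400180636755513 [0.51681402 0.28599002]
2.587 [ -34.7   53.6    5.5   90.4   -7.4   36.4 -147.2]
3.1 [ -28.4   51.3   -0.8   97.6    1.2   31.1 -122.2]
3.7 [-18.4  50.9  -8.9  99.1  13.4  31.  -93.6]
3.9 [-14.8  51.5 -12.2  97.7  17.8  32.7 -84.1]
handle pred in wrist half-res [204.62717499 146.02312237]
```

View pics/w7.png

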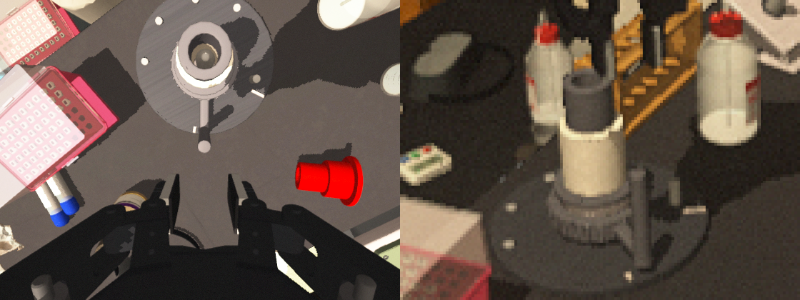

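The handle top is at (204,147) in the wrist view, exactly as predicted. The reel stands home on the stand, and the amber bottle is well clear. I'll descend and turn the collar.

```bash
python3 - <<'E'
from h import *
C=np.array([.598,.2357]);r=.0955
P=lambda th,z=.083:np.array([*(C+r*np.array([np.cos(th),np.sin(th)])),z])
ro=lambda th:rpy(Rt(np.degrees(th)-180,0))
th=2.587
print("down",ctrl.servo_line(P(th),max_speed=.1,f_stop=6))
ctrl.command_gripper(.020);ctrl.hold(.1);f0=ctrl.sense()["contact_force"];print(ctrl.sense()["finger_gap"],f0)
hit=False
while th<3.95 and not hit:
    th+=.12 if th<3.45 else .04
    hit=ctrl.servo_line(P(th),rot=ro(th),max_speed=.05,f_stop=8)
    s=ctrl.sense();v=s["tcp_pos"][:2]-C
    print(round(th,3),hit,round(s["t"],1),"ang",round(np.arctan2(v[1],v[0])%6.283,3),(s["contact_force"]-f0).round(1))
    fl=s["contact_force"]-f0
    if np.hypot(fl[0],fl[1])>9:break
E
```

```text
down False
0.020214802817581562 [0.46639239 0.04746826 0.24284161]
2.707 False 27.2 ang 2.706 [-0.9 -0.1  0.1]
2.827 False 27.6 ang 2.824 [ 0.7 -0.5 -1.2]
2.947 False 27.9 ang 2.944 [-0.5 -0.4 -0.4]
3.067 False 28.3 ang 3.063 [-0.8  0.4 -1.2]
3.187 False 28.7 ang 3.183 [-0.6 -0.3 -0.7]
3.307 False 29.1 ang 3.303 [-0.3  0.1 -0. ]
3.427 False 29.4 ang 3.423 [-0.8  0.2 -0.9]
3.547 False 29.8 ang 3.543 [-0.1  0.2 -0.2]
3.587 False 30.1 ang 3.584 [-1.2  0.6  0.1]
3.627 False 30.3 ang 3.626 [-0.6  0.3 -0.1]
3.667 False 30.6 ang 3.667 [-0.1 -0.  -1.1]
3.707 False 30.8 ang 3.707 [-0.   0.5 -0.3]
3.747 False 31.1 ang 3.747 [-0.3 -0.4 -1.2]
3.787 False 31.3 ang 3.757 [-9.8 14.6  2.2]
```

The hard stop was felt at an angle of about 3.76, where the long mark is. I'll let go, lift off and verify.

```bash
python3 - <<'E'
from h import *
ctrl.command_gripper(.045);ctrl.hold(.2);s=ctrl.sense();print(s["contact_force"],s["finger_gap"])
p=s["tcp_pos"];print(ctrl.servo_line([p[0],p[1],.22],max_speed=.1,f_stop=6))
ctrl.servo_line([p[0]-.06,p[1]-.0,.26],max_speed=.15);ctrl.hold(.3);print(ctrl.sense()["t"])
w,K,E=cam("wrist");t,_,_=cam("top");sc,_,_=cam("scene")
th=3.76;print("handle pred",proj(K,E,[.598+.0955*np.cos(th),.2357+.0955*np.sin(th),.12])*400/560)
cv2.imwrite("pics/f8.png",np.vstack([np.hstack([cv2.resize(w,(400,300)),cv2.resize(sc[130:340,150:430],(400,300),interpolation=3)]),np.hstack([cv2.resize(t[120:345,90:390],(400,300)),cv2.resize(sc[190:295,140:280],(400,300),interpolation=3)])]))
E
```

```text
[-0.11805209 -0.04240455 -0.04460541] 0.0449999548555008
False
34.325
handle pred [230.83007923 102.54049258]
```

View pics/f8.png

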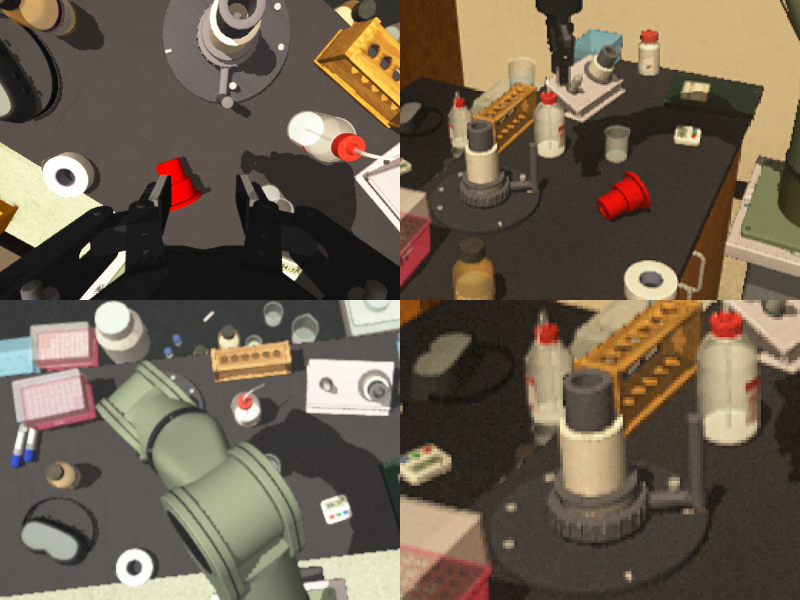

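The final views show the reel home and upright, the handle at about (228,102) lying over the long mark, the short reel still on its peg and the bottles, beaker and red decoy undisturbed. Before handing in I'll check the handle angle numerically.

```bash
python3 - <<'E'
from h import *
w,K,E=cam("wrist");g=cv2.cvtColor(w,6)
cr=cv2.resize(g[120:170,295:350],None,fx=6,fy=6,interpolation=cv2.INTER_CUBIC)
h=cv2.HoughCircles(cv2.GaussianBlur(cr,(7,7),0),cv2.HOUGH_GRADIENT_ALT,1,30,param1=100,param2=.5,minRadius=30,maxRadius=80)
C=np.array([.598,.2357])
for c in (h[0] if h is not None else []):
    p=(295+c[0]/6,120+c[1]/6);P=onz(K,E,p,.12);v=P[:2]-C;print(p,c[2]/6,P,np.hypot(*v),np.arctan2(v[1],v[0])%6.283)
print(g[128:160:2,300:344:2])
E
```

```text
(np.float32(319.16666), np.float32(143.5)) 8.192208 [0.51798722 0.18330414 0.12      ] 0.095641891499066 3.7211800439785114
[[107 106 107 134 170 170 165 161 127  59  54  58  94  66  72  53  57  51
   86 103 101 104]
 [107 107 108 139 172 151 161 160 124  56  53  64 103 100 107  97  89 103
   97 105 104 100]
 [105 108  98 123  90  79  70  82  95  53  57  92 106  99 104 106 105 103
  104 101 105 100]
 [109 109  83  81  81  81  77  74  73  67  52  65 108 110 102 107 105 107
  104 106 100 106]
 [108  99  79  79  83  83  81 132 169 171 166 154 106 110 107 101 103 107
  105 105 109 104]
 [107  88  71  78  80  81 129 179 176 172 167 166 154 108 107 108 100 100
  107 102 104 103]
 [101 103  62  69  72  81 176 134 171 168 168 163 160  96 101 110 110  99
   99  75  55  46]
 [ 95 100  65  59  69 105 174 173 170 168 162 163 160 131  51  65  74  55
   46  46  79  74]
 [ 78  80  65  46  59 127 170 166 166 163 165 158 158 127  45  40  42  76
   79  79  84  85]
 [ 85  84  87  80  78  71 163 164 163 161 162 159 155  82  41  41  43  40
   80  83  84  84]
 [ 88  85  89  92  86  83 135 163 159 160 157 155 130  44  43  44  40  47
   42  55  52  79]
 [ 84  84  86  85  86  87  83 126 153 156 152 115  48  41  44  46  46  44
   44  45  45  47]
 [ 84  82  86  85  86  82  88  85  86  86  89  81  55  44  46  45  44  44
   43  45  45  44]
 [ 89  85  84  81  85  83  84  87  88  84  84  82  87  55  49  48  40  42
   44  44  46  44]
 [ 87  88  86  87  85  87  84  88  86  88  86  86  89  84  83  41  46  43
   46  44  47  43]
 [ 86  85  87  88  84  87  86  85  86  87  89  83  86  85  86  82  53  46
   44  45  45  46]]
```

The handle measures 3.72 rad and the long mark 3.72 rad, so they agree, and the hard stop was felt there. Handing in.

```bash
python3 -c "
from workcell import ctrl
print(ctrl.job_done())"
```

```text
the job is handed in; nothing more can be done
None
```

The tall reel sits fully home on the spindle, the brake collar is against its stop at the long white mark, and the job was handed in at about 34 s with the other reel and everything else seen left in place.

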